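Wedge the iron into a wooden plane

TASK

Set the loose pale wedge thin end first into the throat of the wooden plane, flat side down on the iron and under the brass bar, and let go of it while it still stands out. Then take the long dark offcut as a tapping block and tap the wedge's thick end with it, driving the wedge down the slope until it is fully home; do not push it home with the gripper. Finally lay the block flat on the bench again, and leave the other things where they are.

Things in the scene. Friction and masses are not known exactly. Their poses are not given: they have to be found in the camera images.
- plane: Wooden hand plane, medium brown, 202 mm long, 66 mm wide, fixed on a plywood setting board (240 x 100 x 12 mm); it does not move. Origin on the bench surface below the plane; x runs along the plane toward its heel, the side the wedge comes in from, y across it, z up. The wood reaches 66 mm over the bench. An open tool box (fixed), its lid up to 0.33 m high, stands between it and the loose things.
- throat: Open slot in the plane, 44 mm wide. Origin: mid-width on the steel iron's upper face at the foot of the slope, where a wooden stop ends the slot. x runs up the slope along the iron, out of the slot, 35 degrees above level toward the plane's heel; y across; z square off the iron. Bed ends at x = 88 mm, free air beyond. Home: the wedge lies flat on the iron, its tip on the stop at x = 0.
- bar (a joint): Sprung brass cross bar, 8 mm thick, 48 mm up the slope from the stop; its underside is 10.8 mm off the iron at rest (value 0). Value: how far the wedge has lifted it (m). The wedge, flat on the iron, first meets it with its tip 30 mm short of the stop; from there it takes about 2 to 7 N along the slope, stays where left, and lifts the bar 4.6 mm when home.
- wedge_grip (a point): Loose pale wooden wedge, 110 mm long, 40 wide, 8 mm thick at the thin end (tip), 25 mm at the thick end, 60 g, lying on its flat underside on the bench. Point: mid-width, 22 mm from the thick end's face, 88 mm from the tip, 10.8 mm above the flat underside. x runs from tip to thick end, y across, z up from the underside.
- wedge_tip (a point): The middle of the lower edge of the wedge's thin end, on the flat underside (88 mm along -x and 10.8 mm below wedge_grip). Axes as wedge_grip.
- block_mid (a point): Centre of the tapping block: a long dark brown timber offcut, 140 mm long (along its y), 45 mm wide (x), 32 mm high (z), about 200 g, lying flat on the bench (centre 16 mm above it). Its 45 x 32 mm ends do the tapping.
- wax_tin_mid (a point): Middle of a round wax tin, 78 mm across, 34 mm high; leave it.
- offcut_mid (a point): Middle of a square brown timber offcut, 75 x 75 x 24 mm, not the tapping block; leave it.
- screw_jar_mid (a point): Middle of a clear screw jar with a green lid, 69 mm across, 84 mm high; leave it.
- screw_box_mid (a point): Middle of a small yellow and brown screw carton, 55 x 80 x 39 mm; leave it.

How it is judged:
On the way, in this order (a step that is already met when the one before it is completed fails the run):
1. the wedge stands in the throat, thin end first under the bar, 10 to 48 mm short of the stop, and the gripper has let go of it (x of wedge_tip in the frame of throat between 0.01 and 0.048 m and z of wedge_tip in the frame of throat between -0.006 and 0.006 m and x of wedge_grip in the frame of throat above 0.09 m and angle between the x axis of wedge_tip and the x axis of throat, either way round below 0.2 rad and contact force between each of the arm, the fingers and wedge below 0.05 N), for 0.2 s.
2. the tapping block strikes the wedge while it still stands out of the throat by 10 mm or more (contact force between block and wedge above 1 N and x of wedge_tip in the frame of throat above 0.01 m).
3. the wedge is home, its tip within 3 mm of the stop (x of wedge_tip in the frame of throat below 0.003 m and angle between the x axis of wedge_tip and the x axis of throat, either way round below 0.06 rad), for 0.1 s.
At the end, for the whole second after the job is handed in: The wedge lies flat on the iron under the lifted bar (bar up by more than 3 mm), its tip within 3 mm of the stop and in line with the slope within 0.06 rad; the tapping block lies flat on the bench (its centre under 25 mm high, level within 0.15 rad), let go and at rest (all of step 3 and z of wedge_tip in the frame of throat below 0.004 m and value of joint bar above 0.003 m and height (world z) of block_mid below 0.025 m and angle between the z axis of block_mid and the z axis of plane, either way round below 0.15 rad and linear speed of each of block, wedge below 0.02 m/s); the robot touches nothing.
It fails at once if the gripper touches the wedge when its tip is less than 8 mm from the stop (it must be driven home with the block) (x of wedge_tip in the frame of throat between -0.01 and 0.008 m and distance between wedge_tip and throat below 0.02 m and contact force between the fingers and wedge above 0.5 N).
It fails at once if the wax tin, offcut, screw jar or screw box is moved by more than 30 mm (distance of any of wax_tin_mid, offcut_mid, screw_jar_mid, screw_box_mid from where it was at the start of the episode above 0.03 m).
It also fails if it takes over 72 s, if anything falls off the work surface, if the arm or the gripper's body presses on something with over 40 N, if the wrist force passes 120 N, or if a joint passes its speed limit or range.

ROBOT

A 6-joint arm with a two-finger parallel gripper is mounted at the origin on a cart in front of the work surface, level with it; the furniture and walls round the work are solid. World frame = base frame: x ahead of the robot, y to its left, z up, the work surface at z = 0. Lengths are in m, angles in rad, forces in N, time in s.
With the tool pointing down it reaches from about 0.325 to 0.9 m from the base axis. Payload 6.1 kg.
Tool frame: the origin (TCP) lies on the centre line of the jaws, within the pads' length; the fingertips stand 14 mm ahead of it and the grasp point (between the pads) lies 5 mm behind it (robot.tip_reach is the distance from the TCP to the fingertips, in m); z points along the fingers, y is the line along which they close (so a half turn about z gives the same grasp; the last joint's range is limited). The gripper opens to 85 mm and grips with 20 to 120 N. Pads are 22 mm wide; open, the fingers measure 114 mm over their backs; the gripper's body (76 mm by 85 mm) begins 54 mm behind the grasp point. The pads swing forward as they close: fully open they stand 13 mm farther back than shut.
Start: joints at [1.019, 0.22, 1.526, -0, 1.395, -0.126], TCP at [0.258, 0.569, 0.245] pointing down, gripper open.
Joint ranges: [-2.98, 2.98], [-0.91, 2.08], [0.09, 2.57], [-1.24, 4.39], [0.2, 2.65], [-2.68, 2.68]. Speed limits (rad/s): [2.57, 2.57, 3.01, 3.14, 3.14, 3.14].

INTERFACE

Orientations are given as a 3x3 rotation matrix whose columns are the frame's x, y, z axes.
In Python, from station import telemetry, eyes, robot gives the robot as it stands. The module is installed in compiled form; this text tells all that it offers.
- The arm moves only by the tool carry_out, never from a script. Its argument "deltas" is a list of rows, each a list of 7 numbers: the shift along the world's x, y, z in mm, then the turn, a rotation vector about the world's x, y, z in rad, then the finger opening in mm, from 0 to 85.4. In form: [[dx, dy, dz, wx, wy, wz, claw], ...]. A call has 1 to 20 rows; each row shifts and turns the commanded pose from where the row before left it; what a row does not reach is not made up. A row lasts 1/10 s, in which the tool goes at most 50 mm and 8.59 degrees, less where a joint would pass 70% of its speed; a pose out of reach is approached as far as the arm can. A call with a gripper value outside its range is refused whole. The fingers move at their own pace and stop on an object; the grip force is fixed at half the most. Time passes only in rows, so rows that do not move let the fingers close. It gives the time, the measured TCP pose, the force, the opening and the grip force at its end, in the units of the state.
- telemetry.read_state(): the state, without advancing time (a new reading comes with each control period).
- eyes.camera(name): name is "scene" or "top"; returns a dict with "image" (400x640x3 uint8, blue, green, red), "intrinsics" (3x3 intrinsics, pixels), "R" (3x3) and "t" (3): a world point X has camera coordinates R X + t. Camera axes: x right, y down, z forward; pixel columns grow to the right and rows downward; lengths in m; the calibration is good to about 2 mm. A picture is of the moment at which its call begins. There is no depth.
- robot.finish_job(): hands the job in; it is judged then, once.
Trained networks look in a picture, given as the dict that the camera call returned (one of the last four; its "shot" number tells which), for a name from the list of things; names that differ only in an ending like _2 or _b are one class to them, and where a whole thing is asked for, a point or a joint stands for the part that bears it (a point fixed in the world has none). Each returns a list of dicts, best first, with "p" (0 to 1); they miss things now and then, are a little off and sometimes report something else, mostly with a low value. They report only what shows in the picture. A call takes as long as a camera call.
- eyes.spot_in(picture, label): "extent" ([left, top, width, height] in pixels, round what is visible of it).
- eyes.cut_out(picture, label): "pixels" (400x640 bool, what is visible of it) and "extent" ([left, top, width, height] in pixels, round what is visible of it).
The state is a dict: "t": time; "joints": joint angles; "dq": joint speeds; "joint_torque": joint torques, N m; "position": TCP position; "eef_rot": TCP orientation; "wrist_force": force on the tool from outside, world axes, zero at the start; "torque": the same for the moment, N m; "width": opening from 0.0 (shut) to 1.0 (fully open); "grasp_force": force on a finger pad.
Only numpy, scipy, OpenCV 4.12 (cv2) and the standard library are available. Lean on these libraries where they do the work, as an engineer would, in place of code of your own. Each camera call takes 0.05 s, during which the arm holds its last target. There are 200 camera calls.

## Working session

There is one attempt and no reset: what is moved stays moved. The work goes in short steps, Python scripts to look and compute and a tool call to move; the robot and the scene stay as the last step left them, time stands still between calls to the robot, and variables do not carry over. Pictures are saved under pics/ and viewed, at most 10 in all, crops included, and the job is handed in when it is done.

Besides the shell and the picture viewer there is one more tool, called as name(argument=value, ...), one argument or row to a line, values as JSON. carry_out: Moves the arm, as the interface text tells. Its arguments: {"type":"object","properties":{"deltas":{"type":"array","items":{"type":"array","items":{"type":"number"}}}},"required":["deltas"]}

```bash
mkdir -p pics
python3 - <<'E'
from station import telemetry, eyes, robot
import cv2, numpy as np, pickle
np.set_printoptions(precision=4,suppress=True)
for n in ("scene","top"):
    c=eyes.camera(n); cv2.imwrite(f"pics/{n}0.png",c["image"])
    print(n,c["intrinsics"].tolist() if hasattr(c["intrinsics"],'tolist') else c["intrinsics"]);print(c["R"],c["t"])
    print(-np.array(c["R"]).T@np.array(c["t"]))
    pickle.dump(c,open(f"{n}0.pkl","wb"))
    for l in ("plane","throat","bar","wedge_grip","block_mid","wax_tin_mid","offcut_mid","screw_jar_mid","screw_box_mid"):
        try: print(l,[(round(d["p"],2),d["extent"]) for d in eyes.spot_in(c,l)][:3])
        except Exception as e: print(l,e)
print(telemetry.read_state())
E
```

```text
scene [[368.25672650465776, 0.0, 316.72798719759464], [0.0, 368.25672650465776, 202.4641328776441], [0.0, 0.0, 1.0]]
[[ 0.7762 -0.6304 -0.0102]
 [-0.3568 -0.4258 -0.8315]
 [ 0.5198  0.649  -0.5554]] [-0.3087  0.2879  1.0124]
[-0.184  -0.7291  0.7985]
plane [(0.72, [355.7, 243.9, 74.0, 66.3])]
throat [(0.8, [387.0, 254.2, 23.4, 18.8])]
bar []
wedge_grip []
block_mid []
wax_tin_mid [(0.89, [279.1, 221.7, 19.2, 17.7])]
offcut_mid [(0.62, [297.8, 238.9, 38.1, 27.9])]
screw_jar_mid [(0.75, [268.9, 149.2, 14.0, 22.9])]
screw_box_mid [(0.83, [244.7, 163.7, 22.1, 19.0])]
top [[415.56125844073637, 0.0, 321.18986245833497], [0.0, 415.56125844073637, 200.14746587375888], [0.0, 0.0, 1.0]]
[[ 0.0042 -1.      0.0014]
 [-0.9964 -0.0043 -0.0842]
 [ 0.0842 -0.001  -0.9964]] [0.1483 0.4917 1.1639]
[0.3913 0.1516 1.2009]
plane []
throat [(0.81, [462.3, 185.9, 17.1, 28.8])]
bar [(0.5, [467.8, 201.5, 9.8, 2.6])]
wedge_grip [(0.62, [232.7, 220.7, 39.5, 14.8])]
block_mid [(0.72, [219.6, 173.0, 52.6, 23.8]), (0.49, [318.0, 228.8, 25.5, 26.0])]
wax_tin_mid [(0.68, [232.5, 218.9, 39.6, 15.8]), (0.67, [316.6, 231.0, 26.1, 23.2])]
offcut_mid [(0.72, [373.9, 230.1, 25.8, 28.5])]
screw_jar_mid [(0.65, [171.0, 146.9, 31.0, 28.4]), (0.63, [442.0, 160.1, 44.4, 86.3]), (0.57, [232.3, 219.3, 37.3, 18.1])]
screw_box_mid [(0.95, [162.9, 181.9, 36.5, 29.0])]
{'t': 1.0, 'joints': array([ 1.0189,  0.2203,  1.5265,  0.    ,  1.3947, -0.1261]), 'dq': array([-0.0003, -0.0001, -0.0001,  0.0004, -0.0004,  0.0009]), 'joint_torque': array([ -0.0014, -49.686 , -38.9738,   0.    ,   0.0009,   0.    ]), 'position': array([0.2582, 0.5692, 0.2453]), 'eef_rot': array([[-0.9107,  0.413 ,  0.    ],
       [ 0.413 ,  0.9107,  0.    ],
       [-0.    ,  0.    , -1.    ]]), 'wrist_force': array([-0.4263, -0.1992, -0.5621]), 'torque': array([ 0.0295, -0.0483,  0.0046]), 'grasp_force': 0.0, 'width': 1.0020955333443886}
```

Run:
```python
import cv2
i=cv2.imread("pics/top0.png"); cv2.imwrite("pics/topz.png",cv2.resize(i[110:290,130:530],None,fx=2,fy=2,interpolation=cv2.INTER_CUBIC))
i=cv2.imread("pics/scene0.png"); cv2.imwrite("pics/scenez.png",cv2.resize(i[100:330,200:466],None,fx=2.5,fy=2.5,interpolation=cv2.INTER_CUBIC))
```

```text
(no output)
```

View pics/topz.png

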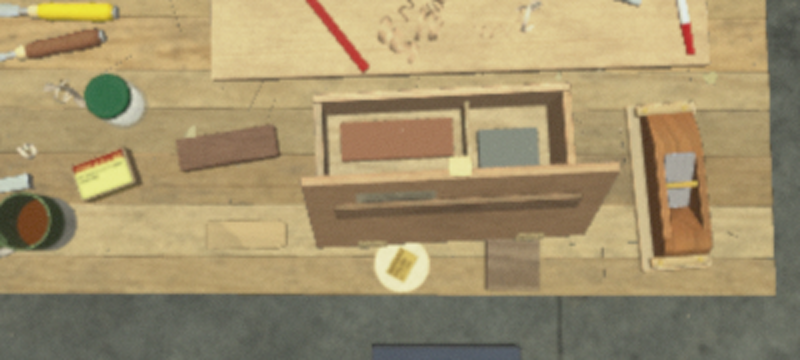

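View pics/scenez.png

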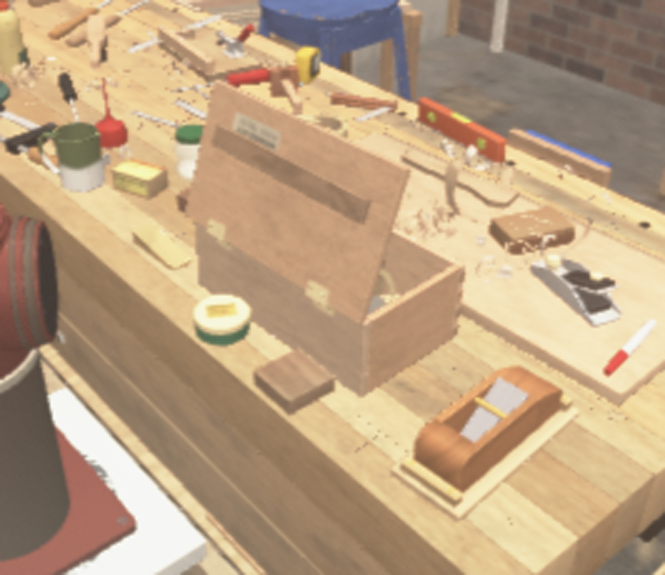

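The top view shows the plane at right, its long axis along world x, with the grey iron at about (470,200) and the bar at (471,202). The block is at about (243,184), the wedge at (253,227), and the toolbox lies between them. I still need to settle which end of the wedge is thick and which end of the plane is the heel.

```bash
cat > h.py <<'E'
import numpy as np, cv2, pickle
np.set_printoptions(precision=4,suppress=True)
def proj(c,X):
    X=np.atleast_2d(X); p=X@np.array(c["R"]).T+np.array(c["t"]); q=p@np.array(c["intrinsics"]).T
    return q[:,:2]/q[:,2:]
def ray(c,uv,z):
    R=np.array(c["R"]);o=-R.T@np.array(c["t"])
    d=(np.linalg.inv(c["intrinsics"])@np.array([*uv,1.])) @ R
    return o+d*(z-o[2])/d[2]
E
python3 - <<'E'
from station import eyes
from h import *
for n in ("scene","top"):
    c=eyes.camera(n); pickle.dump(c,open(f"{n}1.pkl","wb"))
    for l in ("wedge_grip","block_mid","throat","bar","plane"):
        for d in eyes.cut_out(c,l)[:2]:
            m=d["pixels"].astype(np.uint8); print(n,l,round(d["p"],2),d["extent"],m.sum(),end=" ")
            if m.sum()>10:
                r=cv2.minAreaRect(cv2.findNonZero(m)); b=cv2.boxPoints(r)
                print("rect",[np.round(v,1).tolist() for v in b])
            else: print()
t=pickle.load(open("top1.pkl","rb"))["image"];s=pickle.load(open("scene1.pkl","rb"))["image"]
z=lambda i,x,y,w,h:cv2.resize(i[y:y+h,x:x+w],(400,300),interpolation=cv2.INTER_CUBIC)
cv2.imwrite("pics/m.png",np.vstack([np.hstack([z(t,210,165,80,60+0),z(t,425,155,80*4//3,80)]),np.hstack([z(s,240,180,60,45),z(s,350,240,88,66)])]))
E
```

```text
scene wedge_grip 0.79 [253.5, 192.0, 22.2, 13.5] 222 rect [[251.5, 194.5], [259.0, 187.0], [275.5, 203.5], [268.0, 211.0]]
scene throat 0.68 [386.5, 252.9, 22.8, 22.4] 310 rect [[380.5, 269.5], [401.0, 249.0], [410.5, 258.5], [390.0, 279.0]]
scene plane 0.89 [354.1, 244.2, 77.2, 65.6] 2384 rect [[353.1000061035156, 284.6000061035156], [407.29998779296875, 236.60000610351562], [432.1000061035156, 264.70001220703125], [377.8999938964844, 312.6000061035156]]
top wedge_grip 0.69 [232.4, 218.4, 36.7, 15.7] 543 rect [[233.0, 220.0], [272.0, 220.0], [272.0, 234.0], [233.0, 234.0]]
top block_mid 0.61 [218.4, 172.2, 53.7, 22.6] 898 rect [[216.3000030517578, 179.89999389648438], [267.6000061035156, 170.6999969482422], [270.79998779296875, 188.3000030517578], [219.5, 197.5]]
top throat 0.55 [461.8, 186.3, 16.7, 27.5] 354 rect [[462.0, 186.0], [477.0, 186.0], [477.0, 213.0], [462.0, 213.0]]
top bar 0.43 [171.5, 150.0, 35.1, 26.1] 632 rect [[168.0, 158.0], [185.5, 140.5], [207.5, 162.5], [190.0, 180.0]]
top plane 0.65 [441.2, 160.7, 46.0, 88.5] 3033 rect [[441.8999938964844, 163.3000030517578], [479.0, 159.60000610351562], [487.29998779296875, 242.8000030517578], [450.20001220703125, 246.5]]
```

View pics/m.png

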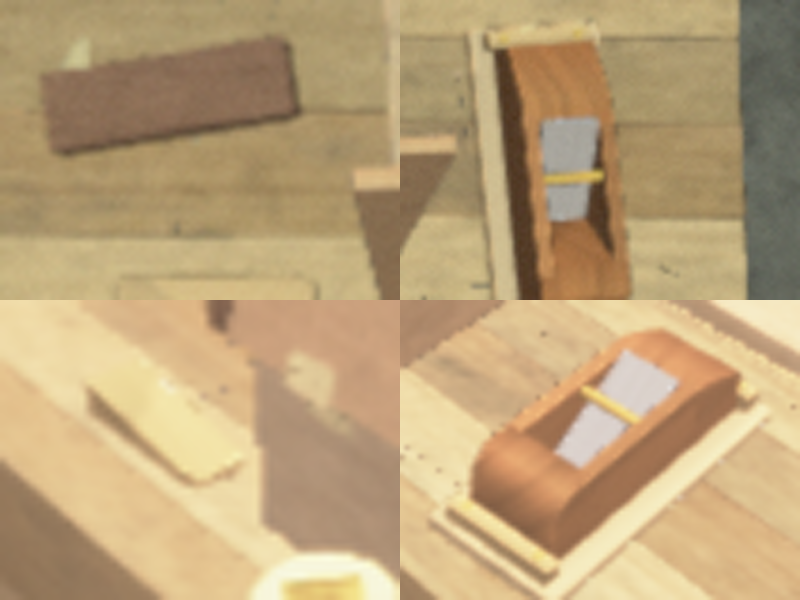

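Run:
```python
from h import *
T=pickle.load(open("top1.pkl","rb"));S=pickle.load(open("scene1.pkl","rb"))
P=lambda c:np.array(c["intrinsics"])@np.hstack([np.array(c["R"]),np.array(c["t"]).reshape(3,1)])
tp=lambda x,y:(425+(x-400)/3.75-.5+.13,155+y/3.75-.37)
sp=lambda x,y:(350+(x-400)/4.545-.39,240+(y-300)/4.545-.39)
pts={"ironUL":((543,119),(625,350)),"ironUR":((598,116),(678,383)),"barL":((543,180),(583,390)),"barR":((603,176),(640,420))}
for k,(a,b) in pts.items():
    a,b=tp(*a),sp(*b)
    X=cv2.triangulatePoints(P(T),P(S),np.array(a).reshape(2,1),np.array(b).reshape(2,1))[:,0];X=X[:3]/X[3]
    print(k,X*1000,"res",proj(T,X)[0]-a,proj(S,X)[0]-b)
print("board scene corners z12/0")
for q,z in (((432,518),.012),((548,598),0),((770,405),.012)): print(ray(S,sp(*q),z)*1000)
tz=lambda x,y:(130+x/2-.25,110+y/2-.25)
for q in ((629,107),(642,271),(696,102)): print("top",ray(T,tz(*q),.012)*1000)
print("wedge/block top corners")
def w(l,z): print([ (ray(T,(u,v),z)*1000)[:2].round(1).tolist() for u,v in l])
tc=lambda x,y:(210+x/5-.4,165+y/5-.4)
w([tc(42,75),tc(283,38),tc(299,112),tc(57,154)],.032)
# edges of wedge
w([(233,220),(272,220),(272,234),(233,234)],.012)
w([tz(207,221),tz(207,247)],.025); w([tz(287,221),tz(287,248)],.008)
sw=lambda x,y:(240+x/6.667-.42,180+(y-300)/6.667-.42)
print("scene wedge: thickL top far, thick top near, tip near, tip far")
for q,z in (((92,385),.025),((190,480),.004),((242,460),.008),((92,410),0)): print(ray(S,sw(*q),z)*1000)
g=cv2.cvtColor(T["image"],cv2.COLOR_BGR2HSV)
cv2.imwrite("pics/w.png",np.vstack([cv2.resize(T["image"][205:250,220:290],(700,450),interpolation=cv2.INTER_CUBIC)]))
```

```text
ironUL [ 524.9384 -235.8944   70.636 ] res [-0.4189  0.5133] [ 0.7632 -0.1997]
ironUR [ 527.7493 -276.9692   68.8652] res [-0.3618  0.4351] [ 0.6664 -0.1853]
barL [ 481.4963 -238.1522   62.3039] res [-0.2429  0.3035] [ 0.4586 -0.1101]
barR [ 484.6447 -281.2178   65.5966] res [-0.1637  0.2003] [ 0.3117 -0.0804]
board scene corners z12/0
[ 363.8796 -222.4473   12.    ]
[ 380.9072 -305.8876    0.    ]
[ 611.2906 -294.6012   12.    ]
top [ 600.4551 -205.2863   12.    ]
top [ 364.5163 -218.9061   12.    ]
top [ 608.2098 -302.4895   12.    ]
wedge/block top corners
[[547.2, 443.1], [569.0, 306.8], [526.8, 297.1], [502.3, 433.5]]
[[433.7, 402.3], [434.2, 290.8], [394.3, 290.2], [393.8, 401.4]]
[[432.5, 398.8], [395.9, 398.0]]
[[433.6, 287.7], [395.0, 287.1]]
scene wedge: thickL top far, thick top near, tip near, tip far
[393.2852 391.8653  25.    ]
[398.8927 296.9877   4.    ]
[430.2537 289.8135   8.    ]
[397.2063 403.5043   0.    ]
```

View pics/w.png

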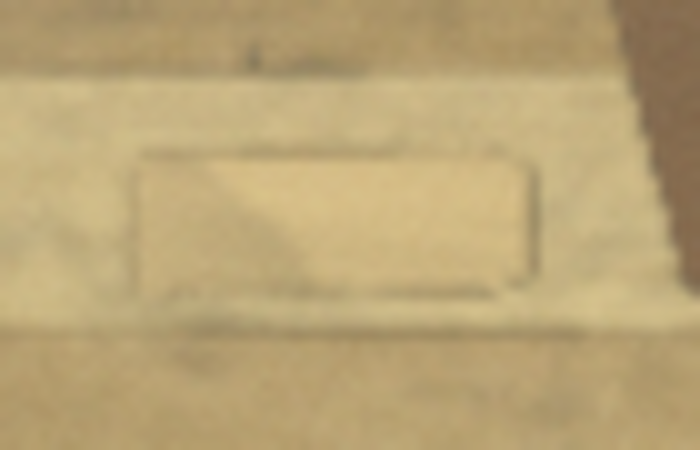

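carry_out(
  deltas=[
    [19.4,-24.1,-12,0,0,-0.1431,85],
    [19.4,-24.1,-12,0,0,-0.1431,85],
    [19.4,-24.1,-12,0,0,-0.1431,85],
    [19.4,-24.1,-12,0,0,-0.1431,85],
    [19.4,-24.1,-12,0,0,-0.1431,85],
    [19.4,-24.1,-12,0,0,-0.1431,85],
    [19.5,-24.1,-12,0,0,-0.1431,85],
    [19.6,-24,-12,0,0,-0.1434,85],
    [0,0,-45,0,0,0,85],
    [0,0,-45,0,0,0,85],
    [0,0,-20,0,0,0,85],
    [0,0,-15,0,0,0,85],
    [0,0,-9.3,0,0,0,85],
    [0,0,0,0,0,0,85],
  ],
)

```text
t: 3.0
position: [0.4134, 0.3765, 0.0145]
eef_rot: [[-0.0, 1.0, -0.001], [1.0, 0.0, -0.0], [-0.0, -0.001, -1.0]]
wrist_force: [-0.4, -0.2, -0.1]
width: 0.993
grasp_force: 0.0
```

carry_out(
  deltas=[
    [0,0,0,0,0,0,20],
    [0,0,0,0,0,0,20],
    [0,0,0,0,0,0,20],
    [0,0,0,0,0,0,20],
    [0,0,0,0,0,0,20],
    [0,0,0,0,0,0,20],
    [0,0,0,0,0,0,20],
  ],
)

```text
t: 3.7
position: [0.4148, 0.3773, 0.0166]
eef_rot: [[-0.0, 1.0, 0.002], [1.0, -0.0, 0.002], [0.002, 0.002, -1.0]]
wrist_force: [-0.8, -0.4, 5.3]
width: 0.454
grasp_force: 61.5
```

carry_out(
  deltas=[
    [0,0,30,0,0,0,20],
    [0,0,45,0,0,0,20],
    [0,0,45,0,0,0,20],
    [0,0,45,0,0,0,20],
    [0,0,45,0,0,0,20],
    [0,0,45,0,0,0,20],
    [0,0,45,0,0,0,20],
    [0,0,45,0,0,0,20],
    [0,0,45,0,0,0,20],
    [0,0,35,0,0,0,20],
    [10,-42,0,0,0,-0.1,20],
    [10,-42,0,0,0,-0.1,20],
    [10,-42,0,0,0,-0.1,20],
    [10,-42,0,0,0,-0.1,20],
    [10,-42,0,0,0,-0.1,20],
  ],
)

```text
t: 5.2
position: [0.4635, 0.1649, 0.4402]
eef_rot: [[0.483, 0.876, 0.001], [0.876, -0.483, 0.0], [0.0, 0.0, -1.0]]
wrist_force: [0.4, -0.3, -0.7]
width: 0.454
grasp_force: 60.8
```

carry_out(
  deltas=[
    [10,-42,0,0,0,-0.1,20],
    [10,-42,0,0,0,-0.1,20],
    [10,-42,0,0,0,-0.1,20],
    [10,-42,0,0,0,-0.1,20],
    [10,-42,0,0,0,-0.1,20],
    [10,-42,0,0,0,-0.1,20],
    [10,-42,0,0,0,-0.1,20],
    [10,-42,0,0,0,-0.1,20],
    [10,-42,0,0,0,-0.1,20],
    [5,-43,0,0,0,-0.105,20],
    [0,0,0,0.00806,-0.1219,0,20],
    [0,0,0,0.00806,-0.1219,0,20],
    [0,0,0,0.00806,-0.1219,0,20],
    [0,0,0,0.00806,-0.1219,0,20],
    [0,0,0,0.00806,-0.1219,0,20],
    [0,0,0,0,0,0,20],
  ],
)

```text
t: 6.8
position: [0.556, -0.2541, 0.4365]
eef_rot: [[0.819, 0.063, 0.57], [0.05, -0.998, 0.039], [0.572, -0.004, -0.82]]
wrist_force: [-1.1, 0.6, -1.7]
width: 0.454
grasp_force: 60.7
```

carry_out(
  deltas=[
    [0,0,-40,0,0,0,20],
    [0,0,-40,0,0,0,20],
    [0,0,-40,0,0,0,20],
    [0,0,-40,0,0,0,20],
    [0,0,-40,0,0,0,20],
    [0,0,-40,0,0,0,20],
    [0,0,-30,0,0,0,20],
    [0,0,-8,0,0,0,20],
    [0,0,0,0,0,0,20],
    [0,0,0,0,0,0,20],
  ],
)

```text
t: 7.8
position: [0.56, -0.2554, 0.1644]
eef_rot: [[0.816, 0.066, 0.574], [0.055, -0.998, 0.037], [0.575, 0.002, -0.818]]
wrist_force: [0.2, 0.5, -0.4]
width: 0.452
grasp_force: 60.7
```

```bash
cat > mdl.py <<'E'
from h import *
W=np.array([[x,y,z] for x,h in ((0,8),(110,25)) for y in (-20,20) for z in (0,h)],float)/1000
def wedge_world(p,R,c=16.6):   # tool frame: x along wedge, z down, y = -wedge y
    q=W.copy(); q[:,0]-=.088; t=np.c_[q[:,0],-q[:,1],c/1000-q[:,2]]
    return np.array(p)+t@np.array(R).T
def throat(F,psi):
    a=np.radians(35);X=np.array([np.cos(a)*np.cos(psi),np.cos(a)*np.sin(psi),np.sin(a)]);Y=np.array([-np.sin(psi),np.cos(psi),0]);Z=np.cross(X,Y)
    return np.array(F),np.c_[X,Y,Z]
E
python3 - <<'E'
from station import eyes,telemetry
from mdl import *
s=telemetry.read_state(); print(s["t"],s["position"],s["eef_rot"],s["wrist_force"])
ims=[]
F,R=throat([.454,-.2619,.018],.066)
tp=np.array([[0,-22,0],[0,22,0],[88,22,0],[88,-22,0],[48,-22,14.8],[48,22,14.8]])/1000
for n,b in (("top",(425,150,107,80)),("scene",(350,200,147,110))):
    c=eyes.camera(n);pickle.dump((c,s["position"],s["eef_rot"]),open(n+"2.pkl","wb"))
    x,y,w,h=b;k=8 if n=="top" else 5.4; k=800/w if n!="top" else 600/h
    k=5.4
    im=cv2.resize(c["image"][y:y+h,x:x+w],None,fx=k,fy=k,interpolation=cv2.INTER_CUBIC)
    for P,col in ((wedge_world(s["position"],s["eef_rot"]),(0,0,255)),(F+tp@R.T,(255,0,0))):
        for u in proj(c,P): cv2.circle(im,tuple(((u-[x,y]+.5)*k-.5).round().astype(int)),2,col,-1)
    cv2.imwrite(f"pics/{n}2.png",im)
E
```

```text
7.8 [ 0.56   -0.2554  0.1644] [[ 0.8163  0.0662  0.5738]
 [ 0.0552 -0.9978  0.0367]
 [ 0.575   0.0018 -0.8182]] [ 0.1526  0.5201 -0.3696]
```

View pics/top2.png

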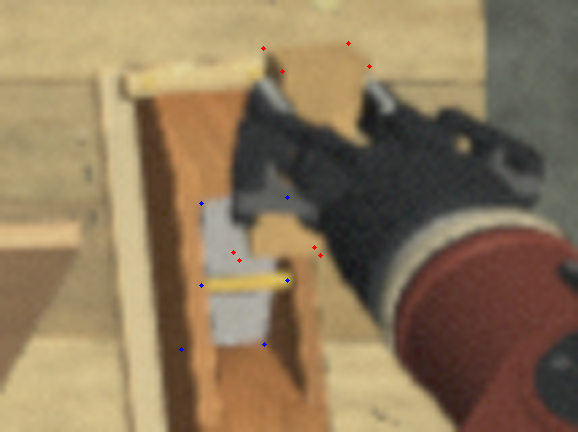

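View pics/scene2.png

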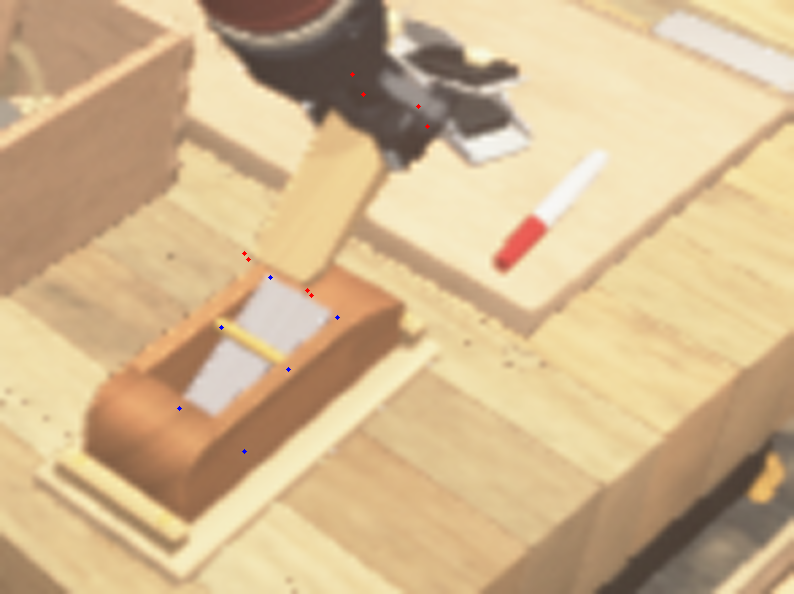

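The wedge sits in the jaws as predicted and is lined up over the slot within about 1 mm. Its tip is near (285,250) in the top crop and (280,270) in the scene crop. Next I lower it onto the iron above the bar.

carry_out(
  deltas=[
    [0,1,0,0,0,0,20],
    [0.4,0,-7,0,0,0,20],
    [0.4,0,-7,0,0,0,20],
    [0.4,0,-7,0,0,0,20],
    [0.6,0,-7,0,0,0,20],
    [0.6,0,-7,0,0,0,20],
    [0,0,0,0,0,0,20],
    [0,0,0,0,0,0,20],
    [0,0,0,0,0,0,20],
  ],
)

```text
t: 8.8
position: [0.5612, -0.2537, 0.1273]
eef_rot: [[0.817, 0.066, 0.573], [0.054, -0.998, 0.038], [0.574, 0.0, -0.819]]
wrist_force: [-0.8, -0.3, -0.2]
width: 0.456
grasp_force: 60.7
```

```bash
cat > st.py <<'E'
from station import telemetry
from mdl import *
s=telemetry.read_state(); F,R=throat([.454,-.2619,.018],.066)
p=s["position"];E=s["eef_rot"];tip=p+E@[-.088,0,.0166]
print(s["t"],"tcp",p*1000,"tip in throat",R.T@(tip-F)*1000,"tool in throat",(R.T@(p-F))*1000,"force thr",R.T@s["wrist_force"],"tq",s["torque"])
E
python3 st.py
```

```text
8.8 tcp [ 561.2414 -253.6966  127.2848] tip in throat [62.7868  1.1248 11.2084] tool in throat [150.7821   1.1127  27.8333] force thr [-0.7741 -0.2786  0.2745] tq [-0.0262  0.2775  0.037 ]
```

carry_out(
  deltas=[
    [1.14,0.08,-1.64,0,0,0,20],
    [1.14,0.08,-1.64,0,0,0,20],
    [1.14,0.08,-1.64,0,0,0,20],
    [0,0,0,0,0,0,20],
    [0,0,0,0,0,0,20],
  ],
)

```text
t: 9.3
position: [0.5645, -0.2532, 0.122]
eef_rot: [[0.817, 0.066, 0.572], [0.054, -0.998, 0.038], [0.573, -0.0, -0.819]]
wrist_force: [0.3, 0.2, -1.0]
width: 0.453
grasp_force: 60.7
```

```bash
python3 st.py
```

```text
9.3 tcp [ 564.4789 -253.1958  121.9697] tip in throat [62.4043  1.4319  5.0211] tool in throat [150.4068   1.3989  21.6076] force thr [-0.3152  0.1596 -0.9807] tq [-0.0022  0.3011 -0.0921]
```

carry_out(
  deltas=[
    [1.14,0.08,-1.64,0,0,0,20],
    [0,0,0,0,0,0,20],
    [0,0,0,0,0,0,20],
  ],
)

```text
t: 9.6
position: [0.5656, -0.2532, 0.1204]
eef_rot: [[0.817, 0.066, 0.572], [0.054, -0.998, 0.038], [0.573, -0.0, -0.819]]
wrist_force: [-0.2, 0.3, -0.5]
width: 0.454
grasp_force: 60.7
```

```bash
python3 st.py
```

```text
9.6 tcp [ 565.6031 -253.1508  120.3633] tip in throat [62.4047  1.4022  3.0571] tool in throat [150.4067   1.3697  19.6465] force thr [-0.4817  0.3194 -0.3092] tq [-0.0393  0.3668 -0.0376]
```

carry_out(
  deltas=[
    [1.14,-0.3,-1.64,0,0,0,20],
    [0,0,0,0,0,0,20],
    [0,0,0,0,0,0,20],
  ],
)

```text
t: 9.9
position: [0.5669, -0.2535, 0.119]
eef_rot: [[0.817, 0.066, 0.572], [0.054, -0.998, 0.038], [0.574, -0.0, -0.819]]
wrist_force: [0.2, 0.3, 0.8]
width: 0.455
grasp_force: 60.9
```

```bash
python3 st.py
```

```text
9.9 tcp [ 566.8652 -253.5121  118.9614] tip in throat [62.6172  0.952   1.1759] tool in throat [150.6146   0.926   17.7895] force thr [0.6385 0.3223 0.5711] tq [0.0766 0.3343 0.0475]
```

carry_out(
  deltas=[
    [0.86,0,-1.23,0,0,0,20],
    [0,0,0,0,0,0,20],
    [0,0,0,0,0,0,20],
  ],
)

```text
t: 10.2
position: [0.5678, -0.2538, 0.1181]
eef_rot: [[0.817, 0.066, 0.573], [0.054, -0.998, 0.037], [0.574, 0.001, -0.819]]
wrist_force: [-4.3, 0.7, 4.7]
width: 0.449
grasp_force: 61.0
```

```bash
python3 st.py
```

```text
10.2 tcp [ 567.7736 -253.7676  118.076 ] tip in throat [62.8417  0.578  -0.0785] tool in throat [150.8356   0.6111  16.5541] force thr [-0.7937  1.0007  6.2795] tq [0.1571 0.7227 0.1026]
```

carry_out(
  deltas=[
    [-0.34,0,0.49,0,0,0,20],
    [-3.27,-0.216,-2.29,0,0,0,20],
    [-3.27,-0.216,-2.29,0,0,0,20],
    [-3.27,-0.216,-2.29,0,0,0,20],
    [-3.27,-0.216,-2.29,0,0,0,20],
    [-3.27,-0.216,-2.29,0,0,0,20],
    [0,0,0,0,0,0,20],
    [0,0,0,0,0,0,20],
  ],
)

```text
t: 11.0
position: [0.5508, -0.2552, 0.1069]
eef_rot: [[0.817, 0.065, 0.573], [0.054, -0.998, 0.037], [0.574, 0.001, -0.819]]
wrist_force: [-3.3, -1.5, 6.0]
width: 0.451
grasp_force: 61.1
```

```bash
python3 st.py
```

```text
11.0 tcp [ 550.7823 -255.217   106.935 ] tip in throat [42.486   0.288   0.5697] tool in throat [130.4789   0.2855  17.2073] force thr [ 0.6198 -1.2693  6.8837] tq [-0.0481  0.4511  0.0551]
```

carry_out(
  deltas=[
    [-0.3,0,0.4,0,0,0,20],
    [-3.27,-0.216,-2.29,0,0,0,20],
    [-3.27,-0.216,-2.29,0,0,0,20],
    [-3.27,-0.216,-2.29,0,0,0,20],
    [0,0,0,0,0,0,20],
    [0,0,0,0,0,0,20],
  ],
)

```text
t: 11.6
position: [0.5409, -0.2556, 0.1006]
eef_rot: [[0.817, 0.065, 0.573], [0.053, -0.998, 0.037], [0.574, 0.0, -0.819]]
wrist_force: [-0.7, -0.6, 6.0]
width: 0.451
grasp_force: 61.0
```

```bash
python3 st.py
```

```text
11.6 tcp [ 540.9461 -255.6024  100.6024] tip in throat [30.8033  0.5823  0.9727] tool in throat [118.786    0.5496  17.6641] force thr [ 2.8526 -0.5298  5.2854] tq [ 0.0391 -0.1642  0.0093]
```

carry_out(
  deltas=[
    [-3.27,-0.216,-2.29,0,0,0,20],
    [-3.27,-0.216,-2.29,0,0,0,20],
    [0,0,0,0,0,0,20],
    [0,0,0,0,0,0,20],
  ],
)

```text
t: 12.0
position: [0.5347, -0.2562, 0.0964]
eef_rot: [[0.816, 0.065, 0.574], [0.054, -0.998, 0.037], [0.575, 0.001, -0.818]]
wrist_force: [-0.7, -0.8, 5.8]
width: 0.453
grasp_force: 61.0
```

```bash
python3 st.py
```

```text
12.0 tcp [ 534.7093 -256.1541   96.3854] tip in throat [23.2671  0.4319  1.0554] tool in throat [111.2397   0.4104  17.8   ] force thr [ 2.6919 -0.7607  5.2386] tq [ 0.0145 -0.3034  0.0643]
```

carry_out(
  deltas=[
    [-2.45,-0.16,-1.72,0,0,0,20],
    [0,0,0,0,0,0,20],
    [0,0,0,0,0,0,70],
    [0,0,0,0,0,0,70],
    [0,0,0,0,0,0,70],
    [0,0,0,0,0,0,70],
    [0,0,0,0,0,0,70],
    [0,0,0,0,0,0,70],
  ],
)

```text
t: 12.8
position: [0.5317, -0.2557, 0.0937]
eef_rot: [[0.818, 0.066, 0.572], [0.054, -0.998, 0.038], [0.573, -0.0, -0.819]]
wrist_force: [0.3, -0.6, -0.3]
width: 0.82
grasp_force: 0.0
```

carry_out(
  deltas=[
    [-5.7,-0.4,8.2,0,0,0,70],
    [-11.4,-0.8,16.4,0,0,0,70],
    [-17.1,-1.1,24.6,0,0,0,70],
    [-17.1,-1.1,24.6,0,0,0,70],
    [-20,0,40,0,0,0,70],
    [-20,0,40,0,0,0,70],
    [0,0,45,0,0,0,70],
    [0,0,45,0,0,0,70],
    [0,0,45,0,0,0,70],
    [0,0,40,0,0,0,70],
  ],
)

```text
t: 13.8
position: [0.4398, -0.259, 0.4259]
eef_rot: [[0.817, 0.065, 0.573], [0.054, -0.998, 0.035], [0.574, 0.002, -0.819]]
wrist_force: [0.8, -0.5, -0.1]
width: 0.816
grasp_force: 0.0
```

Run:
```python
from station import eyes,telemetry
from mdl import *
s=telemetry.read_state(); print(s["position"],s["width"])
F,R=throat([.454,-.2619,.018],.066)
ims=[]
for n,(x,y,w,h) in (("top",(425,150,90,100)),("scene",(350,220,90,100))):
    c=eyes.camera(n);k=4.4
    im=cv2.resize(c["image"][y:y+h,x:x+w],None,fx=k,fy=k,interpolation=cv2.INTER_CUBIC)
    q=W.copy();q[:,0]+=.020;q[:,2]*=1
    for u in proj(c,F+q@R.T): cv2.circle(im,tuple(((u-[x,y]+.5)*k-.5).round().astype(int)),2,(0,0,255),-1)
    ims.append(im)
cv2.imwrite("pics/rel.png",np.hstack(ims))
```

```text
[ 0.4398 -0.259   0.4259] 0.8161767449606578
```

View pics/rel.png

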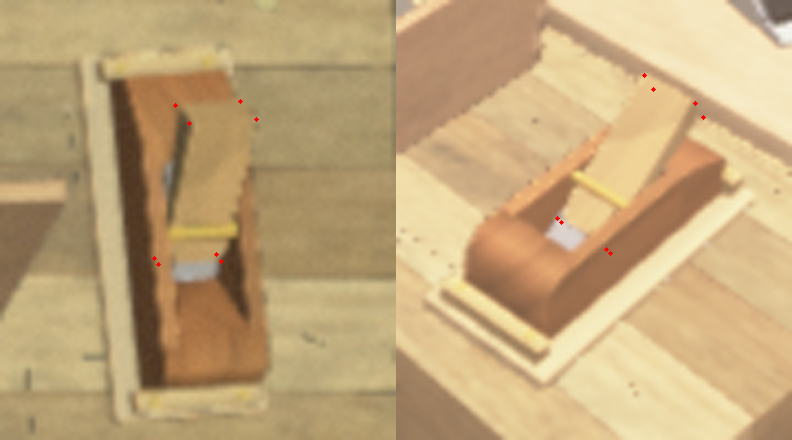

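Both views show the wedge under the yellow bar, standing out about 20 mm, and the gripper clear of it. Next I fetch the block.

carry_out(
  deltas=[
    [0,0,5,-0.00806,0.1219,0,85],
    [0,0,5,-0.00806,0.1219,0,85],
    [0,0,5,-0.00806,0.1219,0,85],
    [0,0,0,-0.00806,0.1219,0,85],
    [0,0,0,-0.00806,0.1219,0,85],
    [7,45,0,0,0,0.1195,85],
    [7,45,0,0,0,0.1195,85],
    [7,45,0,0,0,0.1195,85],
    [7,45,0,0,0,0.1195,85],
    [7,45,0,0,0,0.1195,85],
    [7,45,0,0,0,0.1195,85],
    [7,45,0,0,0,0.1195,85],
    [7,45,0,0,0,0.1195,85],
    [7,45,0,0,0,0.1195,85],
    [7,45,0,0,0,0.1195,85],
    [7,45,0,0,0,0.1195,85],
    [7,45,0,0,0,0.1195,85],
    [7,45,0,0,0,0.1195,85],
    [4,44,0,0,0,0.1195,85],
    [0,0,0,0,0,0,85],
  ],
)

```text
t: 15.9
position: [0.5343, 0.374, 0.4349]
eef_rot: [[-0.175, 0.985, -0.004], [0.985, 0.175, -0.0], [0.0, -0.004, -1.0]]
wrist_force: [-0.3, -0.0, -1.2]
width: 0.998
grasp_force: 0.0
```

Run:
```python
from station import telemetry
from h import *
s=telemetry.read_state();E=s["eef_rot"]; print(s["t"],s["position"]*1000,np.arctan2(E[1,1],E[0,1]),"\n",E)
T=np.eye(3);a=.168
y=np.array([np.cos(a),np.sin(a),0]);z=np.array([0,0,-1.]);D=np.c_[np.cross(y,z),y,z]
print("rv",cv2.Rodrigues(D@E.T)[0].ravel(),"d",np.array([536.3,370.1,18])-s["position"]*1000)
```

```text
15.9 [534.3491 374.0108 434.9066] 0.1755694991140011 
 [[-0.1747  0.9846 -0.0038]
 [ 0.9846  0.1747 -0.0005]
 [ 0.0002 -0.0038 -1.    ]]
rv [ 0.0005 -0.0038 -0.0076] d [   1.9509   -3.9108 -416.9066]
```

carry_out(
  deltas=[
    [2,-4,-40,0.0005,-0.004,-0.0076,85],
    [0,0,-48,0,0,0,85],
    [0,0,-48,0,0,0,85],
    [0,0,-48,0,0,0,85],
    [0,0,-48,0,0,0,85],
    [0,0,-48,0,0,0,85],
    [0,0,-48,0,0,0,85],
    [0,0,-40,0,0,0,85],
    [0,0,-25,0,0,0,85],
    [0,0,-15,0,0,0,85],
    [0,0,-9,0,0,0,85],
    [0,0,0,0,0,0,85],
    [0,0,0,0,0,0,20],
    [0,0,0,0,0,0,20],
    [0,0,0,0,0,0,20],
    [0,0,0,0,0,0,20],
    [0,0,0,0,0,0,20],
    [0,0,0,0,0,0,20],
    [0,0,0,0,0,0,20],
  ],
)

```text
t: 17.8
position: [0.5389, 0.3665, 0.0227]
eef_rot: [[-0.16, 0.987, 0.007], [0.987, 0.16, 0.002], [0.001, 0.007, -1.0]]
wrist_force: [0.1, -0.3, 6.7]
width: 0.512
grasp_force: 63.7
```

carry_out(
  deltas=[
    [0,0,30,0,0,0,20],
    [0,0,48,0,0,0,20],
    [0,0,48,0,0,0,20],
    [0,0,48,0,0,0,20],
    [0,0,48,0,0,0,20],
    [0,0,48,0,0,0,20],
    [0,0,48,0,0,0,20],
    [0,0,48,0,0,0,20],
    [0,0,48,0,0,0,20],
    [5.6,-44.1,0,0,0,-0.119,20],
    [5.6,-44.1,0,0,0,-0.119,20],
    [5.6,-44.1,0,0,0,-0.119,20],
    [5.6,-44.1,0,0,0,-0.119,20],
    [5.6,-44.1,0,0,0,-0.119,20],
    [5.6,-44.1,0,0,0,-0.119,20],
    [5.6,-44.1,0,0,0,-0.119,20],
    [5.6,-44.1,0,0,0,-0.119,20],
    [5.6,-44.1,0,0,0,-0.119,20],
    [5.6,-44.1,0,0,0,-0.119,20],
  ],
)

```text
t: 19.7
position: [0.5932, -0.0769, 0.4344]
eef_rot: [[0.86, 0.511, 0.001], [0.511, -0.86, -0.003], [-0.0, 0.004, -1.0]]
wrist_force: [0.5, -0.1, -1.4]
width: 0.513
grasp_force: 62.8
```

carry_out(
  deltas=[
    [5.6,-44.1,0,0,0,-0.119,20],
    [5.6,-44.1,0,0,0,-0.119,20],
    [5.6,-44.1,0,0,0,-0.119,20],
    [5.6,-44.1,0,0,0,-0.119,20],
    [0,0,0,0.00806,-0.1219,0,20],
    [0,0,0,0.00806,-0.1219,0,20],
    [0,0,0,0.00806,-0.1219,0,20],
    [0,0,0,0.00806,-0.1219,0,20],
    [0,0,0,0.00806,-0.1219,0,20],
    [0,0,-40,0,0,0,20],
    [0,0,-40,0,0,0,20],
    [0,0,-40,0,0,0,20],
    [0,0,-40,0,0,0,20],
    [0,0,-40,0,0,0,20],
    [0,0,0,0,0,0,20],
    [0,0,0,0,0,0,20],
  ],
)

```text
t: 21.3
position: [0.6157, -0.2513, 0.2344]
eef_rot: [[0.818, 0.063, 0.571], [0.052, -0.998, 0.035], [0.572, 0.001, -0.82]]
wrist_force: [-0.7, -0.3, -1.6]
width: 0.513
grasp_force: 62.7
```

```bash
cat > bl.py <<'E'
from station import telemetry
from mdl import *
s=telemetry.read_state();p=s["position"]*1000;E=s["eef_rot"]
F,R=throat([454,-261.9,18],.066); F=np.array(F)
c=p+E@[0,0,6.7]; D=np.c_[R[:,0],-R[:,1],-R[:,2]]
print(s["t"],"block front ctr in throat",R.T@(c-E[:,0]*70-F),"rv",cv2.Rodrigues(D@E.T)[0].ravel(),"f",R.T@s["wrist_force"],"w",s["width"])
for fx in (145,):
    tgt=F+R@[fx+70,0.5,14]-D@[0,0,6.7]; print("d to",fx,tgt-p)
E
python3 bl.py
python3 - <<'E'
from station import eyes,telemetry
from mdl import *
s=telemetry.read_state();p=s["position"];E=s["eef_rot"]
B=np.array([[x,y,z] for x in (-70,70) for y in (-22.5,22.5) for z in (-9.3,22.7)])/1000
ims=[]
for n,(x,y,w,h) in (("top",(440,110,100,110)),("scene",(370,150,100,110))):
    c=eyes.camera(n);k=4
    im=cv2.resize(c["image"][y:y+h,x:x+w],None,fx=k,fy=k,interpolation=cv2.INTER_CUBIC)
    for u in proj(c,p+B@E.T): cv2.circle(im,tuple(((u-[x,y]+.5)*k-.5).round().astype(int)),2,(0,0,255),-1)
    ims.append(im)
cv2.imwrite("pics/blk.png",np.hstack(ims))
E
```

```text
21.3 block front ctr in throat [186.8412   0.0572  77.7326] rv [ 0.0013 -0.0013  0.0032] f [-1.5221 -0.2037 -0.8618] w 0.5133211722447584
d to 145 [  2.1772   0.7015 -76.1324]
```

View pics/blk.png

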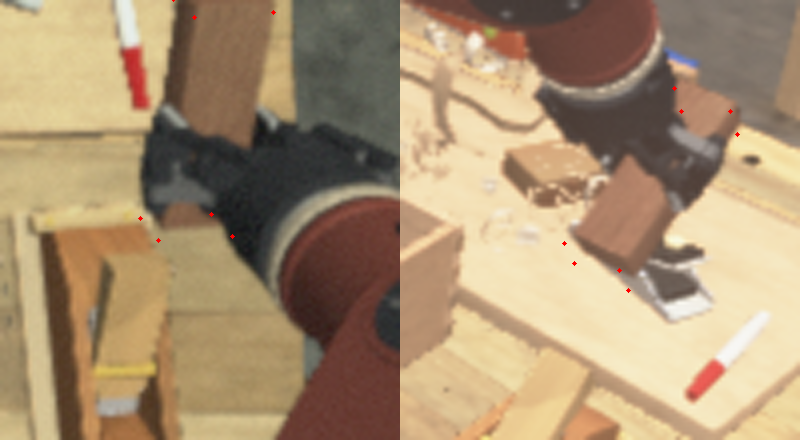

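The block sits square in the jaws, with its front near (190,225) in the top half and (605,250) in the scene half. It is roughly 10 mm further back than nominal, so I'll aim a little lower and feel for contact.

carry_out(
  deltas=[
    [1,0.3,-20,0,0,0.003,20],
    [1.5,0.3,-20,0,0,0,20],
    [1,0.3,-20,0,0,0,20],
    [1,0,-12,0,0,0,20],
    [0,0,-7.4,0,0,0,20],
    [0,0,0,0,0,0,20],
    [0,0,0,0,0,0,20],
  ],
)

```text
t: 22.1
position: [0.6211, -0.2513, 0.1567]
eef_rot: [[0.816, 0.066, 0.574], [0.056, -0.998, 0.035], [0.575, 0.004, -0.818]]
wrist_force: [0.0, 0.7, -2.4]
width: 0.511
grasp_force: 62.9
```

```bash
python3 bl.py
```

```text
22.1 block front ctr in throat [146.7188  -0.5755  10.7745] rv [0.0039 0.0016 0.0002] f [-1.3583  0.7107 -2.0359] w 0.5105639709904545
d to 145 [-3.2504  0.691   1.5861]
```

carry_out(
  deltas=[
    [-4.1,-0.27,-2.87,0,0,0,20],
    [-4.1,-0.27,-2.87,0,0,0,20],
    [-4.1,-0.27,-2.87,0,0,0,20],
    [0,0,0,0,0,0,20],
  ],
)

```text
t: 22.5
position: [0.6072, -0.2513, 0.1459]
eef_rot: [[0.818, 0.066, 0.572], [0.055, -0.998, 0.036], [0.573, 0.002, -0.82]]
wrist_force: [0.1, -0.2, -1.5]
width: 0.511
grasp_force: 62.9
```

```bash
python3 bl.py
```

```text
22.5 block front ctr in throat [129.1367   0.3831  10.0329] rv [ 0.002  -0.001   0.0003] f [-0.813  -0.2184 -1.2865] w 0.51120858721965
d to 145 [10.6411  0.7494 12.4091]
```

carry_out(
  deltas=[
    [-4.1,-0.27,-2.87,0,0,0,20],
    [-4.1,-0.27,-2.87,0,0,0,20],
    [0,0,0,0,0,0,20],
  ],
)

```text
t: 22.8
position: [0.6, -0.2525, 0.1413]
eef_rot: [[0.817, 0.065, 0.573], [0.056, -0.998, 0.035], [0.574, 0.004, -0.819]]
wrist_force: [1.6, -0.6, -0.7]
width: 0.512
grasp_force: 62.8
```

```bash
python3 bl.py
```

```text
22.8 block front ctr in throat [120.5721  -0.3686  10.3338] rv [0.0035 0.001  0.0006] f [ 0.8426 -0.7445 -1.4752] w 0.5121699769556568
d to 145 [17.8536  1.9222 16.9745]
```

carry_out(
  deltas=[
    [-4.1,-0.27,-2.87,0,0,0,20],
    [0,0,0,0,0,0,20],
  ],
)

```text
t: 23.0
position: [0.5959, -0.2526, 0.1383]
eef_rot: [[0.817, 0.066, 0.573], [0.056, -0.998, 0.035], [0.574, 0.003, -0.819]]
wrist_force: [1.9, -1.7, -0.0]
width: 0.513
grasp_force: 62.9
```

```bash
python3 bl.py
```

```text
23.0 block front ctr in throat [115.487   -0.2614  10.2707] rv [0.0034 0.0007 0.0003] f [ 1.4801 -1.7882 -1.0664] w 0.513270556402916
d to 145 [21.9688  2.0711 19.9584]
```

carry_out(
  deltas=[
    [6.5,0.4,4.6,0,0,0,20],
    [0,0,0,0,0,0,20],
    [-5.7,-0.4,-4,0,0,0,20],
    [-5.7,-0.4,-4,0,0,0,20],
    [0,0,0,0,0,0,20],
  ],
)

```text
t: 23.5
position: [0.5904, -0.2528, 0.1342]
eef_rot: [[0.817, 0.065, 0.572], [0.055, -0.998, 0.035], [0.573, 0.002, -0.819]]
wrist_force: [1.9, 0.2, -0.8]
width: 0.512
grasp_force: 62.8
```

```bash
python3 bl.py
```

```text
23.5 block front ctr in throat [108.5761   0.0451  10.1041] rv [ 0.0025 -0.0002  0.0006] f [ 1.0759  0.0462 -1.7669] w 0.5121180468816962
d to 145 [27.5028  2.1906 24.1005]
```

carry_out(
  deltas=[
    [6.5,0.4,4.6,0,0,0,20],
    [0,0,0,0,0,0,20],
    [-5.7,-0.4,-4,0,0,0,20],
    [-5.7,-0.4,-4,0,0,0,20],
    [0,0,0,0,0,0,20],
  ],
)

```text
t: 24.0
position: [0.5867, -0.2535, 0.1324]
eef_rot: [[0.816, 0.065, 0.575], [0.055, -0.998, 0.035], [0.576, 0.003, -0.818]]
wrist_force: [6.5, 1.3, 1.6]
width: 0.513
grasp_force: 62.7
```

```bash
python3 bl.py
```

```text
24.0 block front ctr in throat [104.583   -0.4411  10.4997] rv [0.003  0.003  0.0012] f [ 6.2836  0.8609 -2.4985] w 0.5131835562515762
d to 145 [31.1042  2.9196 25.8988]
```

carry_out(
  deltas=[
    [6.5,0.4,4.6,0,0,0,20],
    [0,0,0,0,0,0,20],
    [-5.3,-0.35,-3.7,0,0,0,20],
    [-5.3,-0.35,-3.7,0,0,0,20],
    [0,0,0,0,0,0,20],
  ],
)

```text
t: 24.5
position: [0.5858, -0.2545, 0.1335]
eef_rot: [[0.812, 0.063, 0.581], [0.054, -0.998, 0.033], [0.582, 0.004, -0.813]]
wrist_force: [15.6, 5.0, 8.7]
width: 0.516
grasp_force: 62.7
```

```bash
python3 bl.py
```

```text
24.5 block front ctr in throat [104.4685  -1.3094  11.5243] rv [0.0035 0.0101 0.0028] f [17.9508  3.9452 -1.989 ] w 0.5159296432547927
d to 145 [32.0483  3.8875 24.7496]
```

carry_out(
  deltas=[
    [6.5,0.4,4.6,0,0,0,20],
    [0,0,0,0,0,0,20],
    [-5.3,-0.35,-3.7,0,0,0,20],
    [-5.3,-0.35,-3.7,0,0,0,20],
    [0,0,0,0,0,0,20],
  ],
)

```text
t: 25.0
position: [0.5849, -0.2546, 0.1344]
eef_rot: [[0.808, 0.062, 0.586], [0.053, -0.998, 0.034], [0.587, 0.004, -0.809]]
wrist_force: [26.5, 12.0, 17.2]
width: 0.515
grasp_force: 62.9
```

```bash
python3 bl.py
```

```text
25.0 block front ctr in throat [104.2691  -1.3117  12.3127] rv [0.0025 0.017  0.0036] f [32.1879 10.2606 -1.5092] w 0.5145193090825201
d to 145 [32.9766  4.0183 23.8538]
```

carry_out(
  deltas=[
    [12,0.8,8.6,0,0,0,20],
    [20,1.3,14,0,0,0,20],
    [20,1.3,20,0,0,0,20],
    [20,0,40,0,0,0,20],
    [0,0,45,0,0,0,20],
    [0,0,45,0,0,0,20],
    [0,0,0,0,0,0,20],
  ],
)

```text
t: 25.7
position: [0.6521, -0.2525, 0.3068]
eef_rot: [[0.812, 0.065, 0.58], [0.059, -0.998, 0.029], [0.581, 0.011, -0.814]]
wrist_force: [1.3, 0.3, -1.3]
width: 0.516
grasp_force: 63.1
```

```bash
python3 bl.py
python3 - <<'E'
from station import eyes
from mdl import *
F,R=throat([.454,-.2619,.018],.066)
ims=[]
for n,(x,y,w,h) in (("top",(440,140,80,90)),("scene",(350,200,110,90))):
    c=eyes.camera(n);k=4.2
    im=cv2.resize(c["image"][y:y+h,x:x+w],None,fx=k,fy=k,interpolation=cv2.INTER_CUBIC)
    for u in proj(c,F+W@R.T): cv2.circle(im,tuple(((u-[x,y]+.5)*k-.5).round().astype(int)),2,(0,0,255),-1)
    ims.append(im)
cv2.imwrite("pics/home.png",np.hstack(ims))
E
```

```text
25.7 block front ctr in throat [258.1312  -4.1235 115.5008] rv [0.0101 0.0099 0.0005] f [ 0.291   0.1923 -1.83  ] w 0.516056033295939
d to 145 [ -34.2313    1.9045 -148.5217]
```

View pics/home.png

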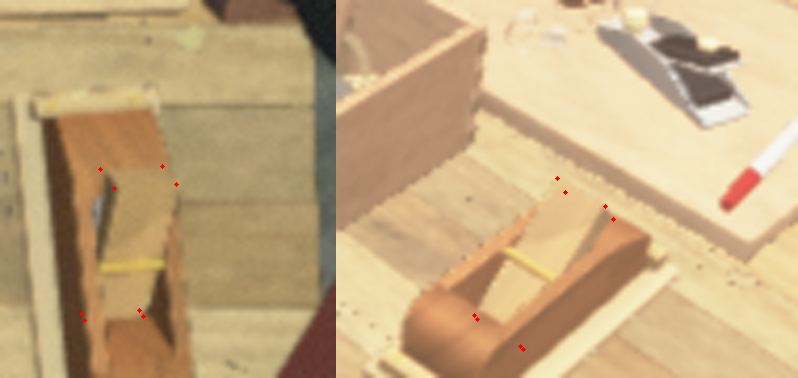

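The iron below the bar is now fully covered: the tip is at the stop near (125,315), and the thick end matches the home prediction. Together with the hard stop felt at 32 N, that says the wedge is home. Now I take the block back to its place.

carry_out(
  deltas=[
    [0,0,45,-0.00806,0.1219,0,20],
    [0,0,45,-0.00806,0.1219,0,20],
    [0,0,45,-0.00806,0.1219,0,20],
    [0,0,10,-0.00806,0.1219,0,20],
    [0,0,0,-0.00806,0.1219,0,20],
    [-8,44.2,0,0,0,0.119,20],
    [-8,44.2,0,0,0,0.119,20],
    [-8,44.2,0,0,0,0.119,20],
    [-8,44.2,0,0,0,0.119,20],
    [-8,44.2,0,0,0,0.119,20],
    [-8,44.2,0,0,0,0.119,20],
    [-8,44.2,0,0,0,0.119,20],
    [-8,44.2,0,0,0,0.119,20],
    [-8,44.2,0,0,0,0.119,20],
    [-8,44.2,0,0,0,0.119,20],
    [-8,44.2,0,0,0,0.119,20],
    [-8,44.2,0,0,0,0.119,20],
    [-8,44.2,0,0,0,0.119,20],
    [-8,44.2,0,0,0,0.119,20],
    [0,0,0,0,0,0,20],
  ],
)

```text
t: 27.8
position: [0.5352, 0.3731, 0.4381]
eef_rot: [[-0.172, 0.985, -0.005], [0.985, 0.172, -0.001], [0.0, -0.005, -1.0]]
wrist_force: [-0.2, -0.2, -2.5]
width: 0.514
grasp_force: 62.9
```

Run:
```python
from station import telemetry
from h import *
s=telemetry.read_state();E=s["eef_rot"]; print(s["t"],s["position"]*1000)
a=.161
y=np.array([np.cos(a),np.sin(a),0]);z=np.array([0,0,-1.]);D=np.c_[np.cross(y,z),y,z]
print("rv",cv2.Rodrigues(D@E.T)[0].ravel(),"d",np.array([538,368,23])-s["position"]*1000)
```

```text
27.8 [535.2294 373.1442 438.1089]
rv [ 0.0007 -0.0054 -0.0115] d [   2.7706   -5.1442 -415.1089]
```

carry_out(
  deltas=[
    [3,-5,-40,0.0007,-0.0054,-0.0115,20],
    [0,0,-48,0,0,0,20],
    [0,0,-48,0,0,0,20],
    [0,0,-48,0,0,0,20],
    [0,0,-48,0,0,0,20],
    [0,0,-48,0,0,0,20],
    [0,0,-48,0,0,0,20],
    [0,0,-40,0,0,0,20],
    [0,0,-20,0,0,0,20],
    [0,0,-15,0,0,0,20],
    [0,0,-5,0,0,0,20],
    [0,0,0,0,0,0,20],
    [0,0,0,0,0,0,20],
  ],
)

```text
t: 29.1
position: [0.5419, 0.3638, 0.0366]
eef_rot: [[-0.151, 0.989, 0.01], [0.989, 0.15, 0.002], [0.0, 0.01, -1.0]]
wrist_force: [-0.6, 0.2, -1.5]
width: 0.515
grasp_force: 62.9
```

carry_out(
  deltas=[
    [0,0,-3,0,0,0,20],
    [0,0,0,0,0,0,20],
    [0,0,0,0,0,0,20],
  ],
)

```text
t: 29.4
position: [0.5411, 0.3637, 0.0329]
eef_rot: [[-0.151, 0.989, 0.009], [0.989, 0.151, 0.001], [0.0, 0.009, -1.0]]
wrist_force: [0.0, 0.3, -2.2]
width: 0.513
grasp_force: 62.9
```

carry_out(
  deltas=[
    [0,0,-4,0,0,0,20],
    [0,0,-3,0,0,0,20],
    [0,0,0,0,0,0,20],
    [0,0,0,0,0,0,20],
  ],
)

```text
t: 29.8
position: [0.5406, 0.3633, 0.0248]
eef_rot: [[-0.151, 0.989, 0.007], [0.989, 0.151, 0.001], [-0.001, 0.007, -1.0]]
wrist_force: [0.0, 0.6, -1.0]
width: 0.509
grasp_force: 62.9
```

carry_out(
  deltas=[
    [0,0,-2,0,0,0,20],
    [0,0,0,0,0,0,20],
    [0,0,0,0,0,0,20],
  ],
)

```text
t: 30.1
position: [0.5408, 0.3634, 0.0231]
eef_rot: [[-0.151, 0.989, 0.008], [0.989, 0.151, 0.001], [-0.0, 0.008, -1.0]]
wrist_force: [0.0, -0.4, -2.0]
width: 0.513
grasp_force: 62.9
```

carry_out(
  deltas=[
    [0,0,-2,0,0,0,20],
    [0,0,0,0,0,0,20],
    [0,0,0,0,0,0,20],
  ],
)

```text
t: 30.4
position: [0.5411, 0.3636, 0.0227]
eef_rot: [[-0.151, 0.989, 0.008], [0.989, 0.151, 0.001], [-0.0, 0.008, -1.0]]
wrist_force: [-3.4, -2.3, 6.5]
width: 0.513
grasp_force: 64.0
```

carry_out(
  deltas=[
    [0,0,-2,0,0,0,20],
    [0,0,0,0,0,0,20],
    [0,0,0,0,0,0,20],
  ],
)

```text
t: 30.7
position: [0.5411, 0.3636, 0.0226]
eef_rot: [[-0.151, 0.989, 0.008], [0.989, 0.151, 0.001], [-0.001, 0.008, -1.0]]
wrist_force: [-9.7, -6.0, 20.7]
width: 0.516
grasp_force: 65.6
```

On the bench, pressing 20 N; I raise the command by 3 mm, release and retreat.

carry_out(
  deltas=[
    [0,0,3,0,0,0,20],
    [0,0,0,0,0,0,20],
    [0,0,0,0,0,0,85],
    [0,0,0,0,0,0,85],
    [0,0,0,0,0,0,85],
    [0,0,0,0,0,0,85],
    [0,0,0,0,0,0,85],
    [0,0,0,0,0,0,85],
    [0,0,10,0,0,0,85],
    [0,0,20,0,0,0,85],
    [0,0,40,0,0,0,85],
    [0,0,45,0,0,0,85],
    [0,0,45,0,0,0,85],
    [0,0,45,0,0,0,85],
    [0,0,45,0,0,0,85],
    [-40,0,20,0,0,0,85],
    [-40,0,0,0,0,0,85],
    [-40,0,0,0,0,0,85],
    [0,0,0,0,0,0,85],
    [0,0,0,0,0,0,85],
  ],
)

```text
t: 32.7
position: [0.4204, 0.3637, 0.2934]
eef_rot: [[-0.152, 0.988, 0.01], [0.988, 0.152, 0.002], [0.0, 0.01, -1.0]]
wrist_force: [0.9, 0.3, -0.7]
width: 0.996
grasp_force: 0.0
```

Run:
```python
from station import eyes
from mdl import *
ims=[]
for n,b in (("top",[(200,150,100,80),(440,140,100,80)]),("scene",[(350,215,100,80),(230,140,100,80)])):
    c=eyes.camera(n)
    ims.append(np.hstack([cv2.resize(c["image"][y:y+h,x:x+w],(400,300),interpolation=cv2.INTER_CUBIC) for x,y,w,h in b]))
    if n=="top":
        for l in ("block_mid","wedge_grip","wax_tin_mid","offcut_mid","screw_jar_mid","screw_box_mid"): print(l,[(round(d["p"],2),d["extent"]) for d in eyes.spot_in(c,l)[:2]])
cv2.imwrite("pics/end.png",np.vstack(ims))
```

```text
block_mid [(0.59, [219.5, 171.0, 57.2, 23.7])]
wedge_grip [(0.73, [463.6, 178.7, 17.1, 36.8])]
wax_tin_mid [(0.86, [317.4, 230.2, 27.8, 27.4])]
offcut_mid [(0.9, [373.3, 230.3, 27.4, 28.4])]
screw_jar_mid [(0.97, [170.9, 147.8, 32.8, 24.7])]
screw_box_mid []
```

View pics/end.png

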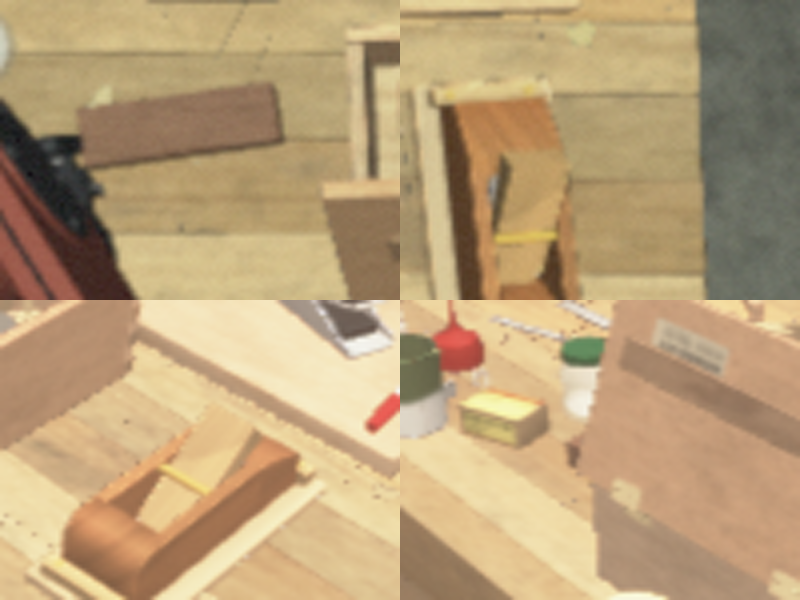

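The block lies flat at about (245,181) in the top view, the wedge is home in the plane, and the carton and jar have not moved. Handing in.

```bash
python3 -c "
from station import robot
print(robot.finish_job())"
```

```text
the job is handed in; nothing more can be done
None
```

I handed the job in at about 33 s: the wedge was set in the throat, released, then tapped with the block until it stopped hard at the foot of the slope, and the block is flat on the bench again. The last pictures showed nothing else moved, but the hand-in returned no verdict, so whether it passed is not known.

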